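Send a repaired power module to the test bay

ROBOT

A 6-joint arm with a two-finger parallel gripper is mounted at the origin on the work surface. World frame = base frame: x ahead of the robot, y to its left, z up, the work surface at z = 0. Lengths are in m, angles in rad, forces in N, time in s.
With the tool pointing down it reaches from about 0.35 to 1 m from the base axis. Payload 7.1 kg.
Tool frame: the origin (TCP) lies between the finger pads; the fingertips stand 22 mm ahead of it and the grasp point (between the pads) lies 3 mm ahead of it; z points along the fingers, y is the line along which they close (so a half turn about z gives the same grasp; the last joint's range is limited). The gripper opens to 85 mm and grips with 20 to 120 N. Pads are 22 mm wide; open, the fingers measure 114 mm over their backs; the gripper's body (76 mm by 85 mm) begins 54 mm behind the grasp point. The pads swing forward as they close: fully open they stand 13 mm farther back than shut.
Start: joints at [-1.195, 0.423, 1.63, -0, 1.089, -0.019], TCP at [0.24, -0.577, 0.253] pointing down, gripper open.
Joint ranges: [-3, 3], [-0.9, 2.11], [0.09, 2.58], [-1.31, 4.45], [0.11, 2.69], [-2.54, 2.54]. Speed limits (rad/s): [2.39, 2.39, 3.01, 3.14, 3.14, 3.14].

INTERFACE

Orientations are given as a rotation vector (axis times angle).
In Python, from rig import manip gives the robot as it stands. The module is installed in compiled form; this text tells all that it offers. Calls block until the motion is done:
- manip.move_to(position, orientation): joint-space move of the TCP to a pose.
- manip.servo_line(position, orientation=None, rate=0.15): straight line of the TCP; orientation=None keeps the orientation; rate is the mean speed in m/s.
- manip.set_joints(angles): joint-space move.
- manip.command_gripper(opening, f_grip=None): finger opening in m; f_grip is the grip in N (None keeps the last); returns when the fingers have stopped.
- manip.hold(seconds).
- manip.solve_ik(position, orientation): joint angles nearest the present ones, or None.
- manip.camera(name): name is "scene" or "top" or "wrist"; returns a dict with "image" (400x640x3 uint8, red, green, blue), "fx", "fy", "cx", "cy" (pixels), "cam_to_world" (4x4, takes a point from camera to world coordinates); the wrist camera has in their place "mount" (4x4, takes a point from camera to tool coordinates, whose origin is the TCP and whose axes are the flange's). Camera axes: x right, y down, z forward; pixel columns grow to the right and rows downward; lengths in m; the calibration is good to about 2 mm. A picture is of the moment at which its call begins: read the wrist's pose just before it. There is no depth.
A pose or a line that the arm cannot do raises manip.IKError and nothing moves.
- manip.sign_off(): hands the job in; it is judged then, once.
Readings, each from a call of its own:
- manip.get_time(): time.
- manip.get_joint_positions(): joint angles.
- manip.get_joint_vel(): joint speeds.
- manip.get_tau(): joint torques, N m.
- manip.get_position(): TCP position.
- manip.get_ee_rot(): TCP orientation.
- manip.get_contact_force(): force on the tool from outside, world axes, zero at the start.
- manip.get_torque(): the same for the moment, N m.
- manip.get_width(): finger opening in m.
- manip.get_grip_force(): force on a finger pad.
Only numpy, scipy, OpenCV 4.12 (cv2) and the standard library are available. Lean on these libraries where they do the work, as an engineer would, in place of code of your own. Each camera call takes 0.05 s, during which the arm holds its last target. There are 200 camera calls.

TASK

Lay the repaired power supply module (the box-shaped one with the fan grille, not the finned heat sink) flat in the open carton without dropping it, and let go of it. Then push the carton gently along the rollers, without lifting it off them, until it is fully home against the back stop of the test bay. Last, swing the stop bar fully shut across the track behind the carton, and leave the other things on the bench where they are.

Things in the scene. Friction and masses are not known exactly. Their poses are not given: they have to be found in the camera images.
- track: Fixed straight roller track, 475 mm long. Origin: at table height, mid width. Its y axis is the way the carton must travel; z up. Fourteen free steel rollers, tops 48 mm over the table, from y = -0.246 to 0.207. Aluminium guide rails: inner faces at x = +-0.0745, outer +-0.0825, tops z = 0.065. The infeed end, y = -0.255, is open.
- bay_back (a point): Middle of the inner face of the test bay's steel back stop: track x = 0, y = 0.21, z = 0.08; the stop is 8 mm thick, its top at z = 0.112. The bay is the track's last 155 mm (y = 0.055 to 0.21), with sheet-steel sides up to z = 0.098 (outer faces x = +-0.0855), open above and towards the infeed end.
- bay_home (a point): The point in the bay where the carton's origin lies when the carton is home against the back stop: track x = 0, y = 0.13, z = 0.048. Axes as the track's.
- carton: Open-topped brown cardboard carton standing on the rollers at the infeed end, 140 mm wide (its x, across the track), 160 mm long (its y, along the track), 60 mm high, walls and floor 4 mm; 0.2 kg. Origin: centre of the underside.
- psu_module: Power supply module: plain aluminium box 130 mm long (its x), 50 mm wide (its y), 40 mm high, with a round black fan grille, vent slots and a black terminal strip on top; 0.4 kg. Lies on the table to the left or the right of the track. Origin: centre of the underside.
- stop_bar (a joint): Angle of the stop bar, rad: 0 fully shut (straight across the track at track y = 0.03), about 1.57 open (parked alongside the track, pointing to the infeed end). Turns about a vertical hinge, stays where it is left, stops at 0 and 1.65.
- bar_hinge (a point): Point on the bar's hinge axis, at the height of the post's top: track x = 0.1025, y = 0.03, z = 0.15. The hinge block below it is grey, 34 x 34 mm, 78 mm high. Its x axis points from the bar's free end to the hinge.
- bar_post (a point): Top centre of the black upright round post at the free end of the stop bar: 18 mm diameter, 150 mm over the table, free down to the bar's top (97 mm over the table), 155 mm from the hinge axis. The bar is a dark steel strip 8 mm thick, 16 mm high, its underside 81 mm over the table, reaching 165 mm from the hinge axis.
- heat_sink: Bystander: bare aluminium heat sink with nine lengthwise fins, 120 x 56 x 36 mm, on the side of the track where the module is not. Origin: centre of the underside.
- transformer: Bystander: copper-wound transformer with a dark core, 70 x 58 x 60 mm. Origin: centre of the underside.
- multimeter: Bystander: black multimeter lying on its back, 150 x 75 x 35 mm. Origin: centre of the underside.
- screwdriver: Bystander: screwdriver lying on the table, 190 mm long.
- reel: Bystander: grey wire reel standing on its flange, 60 mm diameter, 40 mm high. Origin: centre of the underside.
- tip_tin: Bystander: small open steel tin, 70 mm diameter, 35 mm high. Origin: centre of the underside.
Mind the look-alikes: they are no part of the job. What is shaped like the psu_module but green is not meant.

How it is judged:
On the way, in this order (a step that is already met when the one before it is completed fails the run):
1. the module lies flat in the carton, let go, while the carton is still short of the bay (x of psu_module in the frame of carton between -0.05 and 0.05 m and y of psu_module in the frame of carton between -0.06 and 0.06 m and z of psu_module in the frame of carton between -0.002 and 0.014 m and angle between psu_module's own z axis and vertical below 0.15 rad and contact force between the fingers and psu_module below 0.05 N and linear speed of psu_module below 0.05 m/s and y of carton in the frame of bay_home below -0.12 m), for 0.2 s.
2. the carton, with the module in it, is home against the back stop, the bar still open (x of psu_module in the frame of carton between -0.05 and 0.05 m and y of psu_module in the frame of carton between -0.06 and 0.06 m and z of psu_module in the frame of carton between -0.002 and 0.014 m and angle between psu_module's own z axis and vertical below 0.15 rad and y of carton in the frame of bay_home between -0.01 and 0.01 m and x of carton in the frame of bay_home between -0.01 and 0.01 m and z of carton in the frame of bay_home below 0.006 m and angle between carton's own z axis and vertical below 0.06 rad and value of joint stop_bar above 0.8 rad), for 0.2 s.
At the end, for the whole second after the job is handed in: The module lies flat in the carton (tilt under 0.15 rad, underside within 14 mm of the carton's), the carton stands on the rollers within 10 mm of home against the back stop and within 10 mm of the track's middle, and the stop bar is shut to within 0.08 rad; all at rest (x of psu_module in the frame of carton between -0.05 and 0.05 m and y of psu_module in the frame of carton between -0.06 and 0.06 m and z of psu_module in the frame of carton between -0.002 and 0.014 m and angle between psu_module's own z axis and vertical below 0.15 rad and y of carton in the frame of bay_home between -0.01 and 0.01 m and x of carton in the frame of bay_home between -0.01 and 0.01 m and z of carton in the frame of bay_home below 0.006 m and angle between carton's own z axis and vertical below 0.06 rad and value of joint stop_bar below 0.08 rad and linear speed of each of carton, psu_module below 0.02 m/s); the robot touches nothing.
It fails at once if the carton is lifted more than 20 mm off the rollers, or tipped more than 0.3 rad (z of carton in the frame of track above 0.068 m or angle between carton's own z axis and vertical above 0.3 rad).
It fails at once if the carton is shoved faster than 0.4 m/s (linear speed of carton above 0.4 m/s).
It fails at once if the module is dropped (falls free faster than 0.7 m/s, some 25 mm of fall) (linear speed of psu_module above 0.7 m/s and contact force between the fingers and psu_module below 0.05 N).
It fails at once if a bystander (the finned heat sink, the transformer, the multimeter, the screwdriver, the wire reel, the tip tin) is moved more than 30 mm (distance of any of heat_sink, transformer, multimeter, screwdriver, reel, tip_tin from where it was at the start of the episode above 0.03 m).
It also fails if it takes over 72 s, if anything falls off the work surface, if the arm or the gripper's body presses on something with over 40 N, if the wrist force passes 120 N, or if a joint passes its speed limit or range.

## Working session

There is one attempt and no reset: what is moved stays moved. The work goes in short steps, each a Python script; the robot and the scene stay as the last script left them, time stands still between calls to the robot, and variables do not carry over. Pictures are saved under pics/ and viewed, at most 10 in all, crops included, and the job is handed in when it is done.

```bash
mkdir -p pics; cat > h.py <<'E'
import numpy as np, cv2
from rig import manip
from scipy.spatial.transform import Rotation as R
def snap(n,f):
    c=manip.camera(n); cv2.imwrite('pics/'+f,c['image'][:,:,::-1]); return c
def ray(c,u,v,z):
    T=np.array(c['cam_to_world']); d=T[:3,:3]@np.array([(u-c['cx'])/c['fx'],(v-c['cy'])/c['fy'],1]); o=T[:3,3]
    return o+d*(z-o[2])/d[2]
def proj(c,p):
    T=np.array(c['cam_to_world']); q=T[:3,:3].T@(np.array(p)-T[:3,3]); return c['fx']*q[0]/q[2]+c['cx'],c['fy']*q[1]/q[2]+c['cy']
E
python3 - <<'E'
from h import *
import pickle
cs={n:snap(n,n+'0.png') for n in('top','scene')}
pickle.dump(cs,open('c.pkl','wb'))
for n in cs: print(n,cs[n]['fx'],cs[n]['fy'],np.round(cs[n]['cam_to_world'],3).tolist())
print(manip.get_ee_rot(),manip.get_time())
E
```

```text
top 410.0231641563022 410.0231641563022 [[-0.025, -0.994, 0.109, 0.414], [-1.0, 0.024, -0.005, 0.11], [0.002, -0.11, -0.994, 1.359], [0.0, 0.0, 0.0, 1.0]]
scene 506.3717215336187 506.3717215336187 [[-0.782, 0.442, -0.439, 1.288], [0.623, 0.557, -0.549, 0.975], [0.002, -0.703, -0.711, 1.275], [0.0, 0.0, 0.0, 1.0]]
[-3.07922973e+00 -6.15916985e-01  4.03191100e-04] 0.1
```

View pics/top0.png

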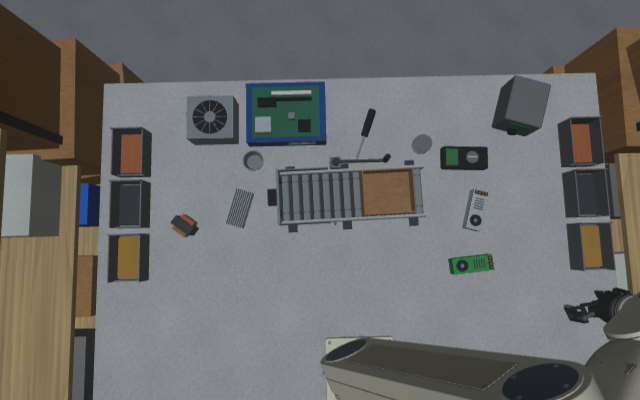

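View pics/scene0.png

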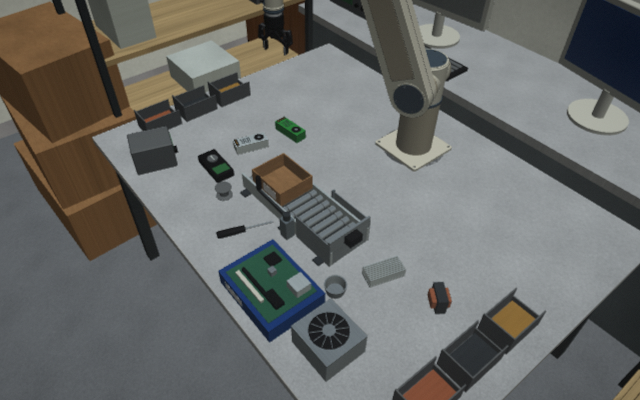

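The top view shows the grey box module with a fan at (475,210). Things that could be mistaken for it are the green twin at (471,264), the finned heat sink at (240,208) and the big fan unit at (211,119). The track runs from its infeed end at (422,192) to the bay at (280,197). The carton is at (387,192), the bar hinge at (336,161) and the post at (387,158). I choose the grey module and check it in one crop.

```bash
python3 - <<'E'
from h import *
import pickle
cs=pickle.load(open('c.pkl','rb'));c=cs['top'];im=np.array(c['image'])[:,:,::-1]
cv2.imwrite('pics/crop.png',cv2.resize(np.ascontiguousarray(im[145:280,262:502]),None,fx=3.3,fy=3.3,interpolation=cv2.INTER_CUBIC))
hsv=cv2.cvtColor(np.ascontiguousarray(im),cv2.COLOR_BGR2HSV)
def rep(nm,m,z,roi):
    k=np.zeros_like(m);y0,y1,x0,x1=roi;k[y0:y1,x0:x1]=m[y0:y1,x0:x1]
    cn=max(cv2.findContours(k,cv2.RETR_EXTERNAL,cv2.CHAIN_APPROX_NONE)[0],key=cv2.contourArea)
    b=cv2.boxPoints(cv2.minAreaRect(cn)); w=np.array([ray(c,*p,z) for p in b])
    print(nm,b.round(1).tolist(),w.mean(0).round(4),'sides',[np.linalg.norm(w[i]-w[i-1]).round(4) for i in range(4)],'dirs',[np.arctan2(*(w[i]-w[i-1])[1::-1]).round(3) for i in range(4)])
brown=cv2.inRange(hsv,(5,70,60),(22,255,255)); rep('carton',brown,.108,(150,230,340,430))
g=cv2.cvtColor(np.ascontiguousarray(im),cv2.COLOR_BGR2GRAY)
print(g[200:216:3,455:500:3])
diff=((g>165)|(g<100)).astype(np.uint8)*255
diff=cv2.morphologyEx(diff,cv2.MORPH_CLOSE,np.ones((5,5)));rep('psu',diff,.04,(180,240,450,500))
for n,u,v,z in[('hinge',336,161,.078),('post',387,158,.15),('bay corner',278,222,.1),('bay corner2',278,171,.1),('infeed',421,169,.065),('infeed2',422,216,.065)]: print(n,ray(c,u,v,z).round(4))
E
```

```text
carton [[359.70001220703125, 170.10000610351562], [413.6000061035156, 167.10000610351562], [416.1000061035156, 212.3000030517578], [362.20001220703125, 215.3000030517578]] [ 0.5643 -0.0945  0.108 ] sides [np.float64(0.14), np.float64(0.1674), np.float64(0.1402), np.float64(0.1654)] dirs [np.float64(0.02), np.float64(-1.539), np.float64(-3.136), np.float64(1.602)]
[[141 140 138 140 131  86 141  95 125 119 138 136 139 138 137]
 [140 139 140 140 103  77 141 105 105 118 139 139 138 139 140]
 [136 140 143 142  88 120 142 121  95 105 142 138 135 136 136]
 [140 141 139 135  86 139 141 132 104 104 133 141 136 138 141]
 [140 138 140 139  85 142 141 140 136 138 140 140 141 138 138]
 [139 141 140 119  85 140  61  48 119 137 139 139 137 137 137]]
psu [[461.3999938964844, 227.10000610351562], [470.3999938964844, 188.0], [487.70001220703125, 192.0], [478.70001220703125, 231.10000610351562]] [ 0.506  -0.3827  0.04  ] sides [np.float64(0.0566), np.float64(0.1311), np.float64(0.0572), np.float64(0.131)] dirs [np.float64(1.318), np.float64(-0.287), np.float64(-1.826), np.float64(2.85)]
hinge [0.6681 0.0614 0.078 ]
post [ 0.6592 -0.0891  0.15  ]
bay corner [0.4781 0.2454 0.1   ]
bay corner2 [0.6366 0.2434 0.1   ]
infeed [ 0.6381 -0.2104  0.065 ]
infeed2 [ 0.4876 -0.2059  0.065 ]
```

View pics/crop.png

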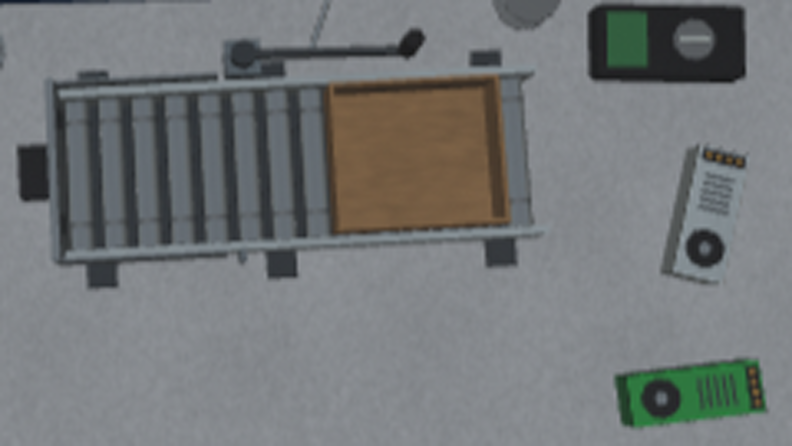

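The crop confirms the choice: at crop (711,213) there is an aluminium box with a fan, vent slots and a terminal strip. The green twin and the multimeter are clear of it. In the crop the rails run from (62,95) to (530,73) and from (62,258) to (543,232), and the post top is near (413,40). Next I move above the module and refine the poses with the wrist camera.

```bash
cat >> h.py <<'E'
def ori(a):
    y=np.array([np.cos(a),np.sin(a),0]);z=np.array([0,0,-1.]);return R.from_matrix(np.c_[np.cross(y,z),y,z]).as_rotvec()
def wsnap(f):
    p=np.array(manip.get_position());r=R.from_rotvec(manip.get_ee_rot()).as_matrix();c=manip.camera('wrist')
    T=np.eye(4);T[:3,:3]=r;T[:3,3]=p;c['cam_to_world']=T@np.array(c['mount']);cv2.imwrite('pics/'+f,c['image'][:,:,::-1]);return c
E
python3 - <<'E'
from h import *
import pickle
for nm,p,a0 in[('grasp',[.506,-.38,.2],-.287+np.pi/2),('place',[.564,-.095,.2],.02),('push',[.561,-.23,.2],.02),('open',[.667,-.095,.2],.02),('shut',[.51,.06,.2],np.pi/2+.02)]:
    for a in(a0,a0-np.pi,a0+np.pi):
        q=manip.solve_ik(p,ori(a)); print(nm,round(a,2),None if q is None else np.round(q,2))
a=-.287+np.pi/2
q=manip.solve_ik([.5,-.36,.3],ori(a-np.pi)); q2=manip.solve_ik([.5,-.36,.3],ori(a))
best=min([(abs(x[5]),s) for x,s in((q,a-np.pi),(q2,a)) if x is not None])[1]
manip.move_to([.5,-.36,.3],ori(best)); c=wsnap('w1.png'); pickle.dump(c,open('w1.pkl','wb'))
print(best,c['fx'],np.round(c['mount'],3).tolist(),manip.get_time(),manip.get_width())
print(proj(c,[.506,-.38,.04]))
E
```

```text
grasp 1.28 [-0.66  0.5   1.65  0.    1.   -1.95]
grasp -1.86 [-0.66  0.5   1.65 -0.    1.    1.19]
grasp 4.43 [-0.66  0.5   1.65 -0.    1.    1.19]
place 0.02 [-0.19  0.41  1.79  0.    0.94 -0.21]
place -3.12 None
place 3.16 None
push 0.02 [-0.41  0.46  1.71  0.    0.97 -0.43]
push -3.12 None
push 3.16 None
open 0.02 [-0.16  0.55  1.55  0.    1.04 -0.18]
open -3.12 None
open 3.16 None
shut 1.59 [ 0.09  0.33  1.92 -0.    0.89 -1.5 ]
shut -1.55 [ 0.09  0.33  1.92 -0.    0.89  1.64]
shut 4.73 [ 0.09  0.33  1.92 -0.    0.89  1.64]
-1.8577963267948965 341.4473067039575 [[-0.0, -0.961, -0.277, 0.071], [1.0, -0.001, 0.001, -0.001], [-0.001, -0.277, 0.961, -0.122], [0.0, 0.0, 0.0, 1.0]] 1.4417 0.08520552210812952
(np.float64(333.5074163378495), np.float64(157.30200940170093))
```

View pics/w1.png

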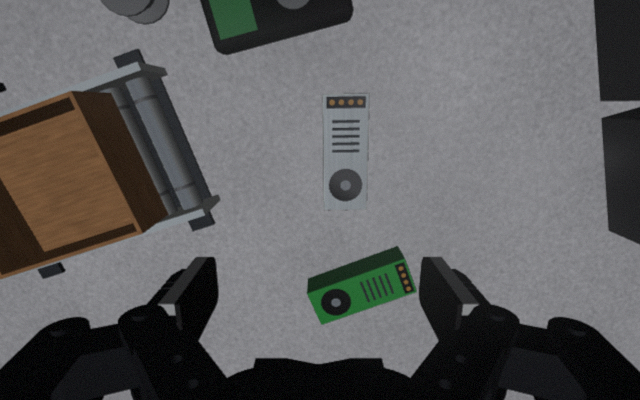

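The wrist view shows the grey module's top face with corners at about (323,96), (368,94), (368,208) and (325,211). The projected estimate (333,157) is about 13 px from its centre, so I refine it. I also take a wrist view over the track.

```bash
python3 - <<'E'
from h import *
import pickle
c=pickle.load(open('w1.pkl','rb'))
w=np.array([ray(c,u,v,.04) for u,v in((323,96),(368,94),(368,208),(325,211))]); print(w.round(4).tolist(),w.mean(0))
d=(w[0]+w[1]-w[2]-w[3])/2; e=(w[1]+w[2]-w[0]-w[3])/2;print('L',np.linalg.norm(d),np.arctan2(d[1],d[0]),'W',np.linalg.norm(e),np.arctan2(e[1],e[0]))
manip.move_to([.57,-.03,.38],ori(.02)); c=wsnap('w2.png'); pickle.dump(c,open('w2.pkl','wb'));print(manip.get_time())
E
```

```text
[[0.5725, -0.3871, 0.04], [0.5608, -0.4337, 0.04], [0.4372, -0.4026, 0.04], [0.448, -0.3533, 0.04]] [ 0.50462289 -0.39414573  0.04      ]
L 0.12819779530886088 -0.2559541602488294 W 0.04923464431641957 -1.7999238919194995
2.8
```

View pics/w2.png

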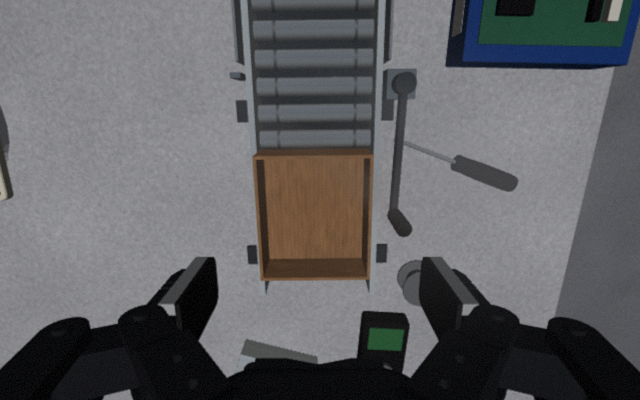

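In this view the carton rim corners are at about (255,154), (373,152), (370,281) and (262,282). The hinge cap is at (403,84), the bar runs to (394,212), and the post top is near (402,228).

```bash
python3 - <<'E'
from h import *
import pickle
c=pickle.load(open('w2.pkl','rb'))
w=np.array([ray(c,u,v,.108) for u,v in((255,153),(373,151),(370,281),(262,282))]); print(w.round(4).tolist(),w.mean(0))
d=(w[0]+w[1]-w[2]-w[3])/2; e=(w[1]+w[2]-w[0]-w[3])/2;print('L',np.linalg.norm(d),np.arctan2(d[1],d[0])-np.pi/2,'W',np.linalg.norm(e),np.arctan2(e[1],e[0]))
for n,u,v,z in[('hinge',403,84,.097),('block tl',386,70,.078),('block tr',417,70,.078),('block br',416,99,.078),('post',402,228,.15),('barend',393,213,.097),('railL near',266,291,.065),('railR near',369,291,.065),('railL',257,150,.065),('railR',375,150,.065)]: print(n,ray(c,u,v,z).round(4))
im=np.array(c['image']); g=cv2.cvtColor(im,cv2.COLOR_RGB2GRAY)
for r in(110,140): print(r,g[r,235:275].tolist(),g[r,360:400].tolist())
E
```

```text
[[0.497, -0.0173, 0.108], [0.6329, -0.0126, 0.108], [0.6394, -0.1795, 0.108], [0.5004, -0.1834, 0.108]] [ 0.56741121 -0.09822794  0.108     ]
L 0.16655894754558218 0.02959162663083359 W 0.13748882008363916 0.031365351769690346
hinge [0.6637 0.0615 0.097 ]
block tl [0.647  0.0775 0.078 ]
block tr [0.683  0.0782 0.078 ]
block br [0.685  0.0459 0.078 ]
post [ 0.6631 -0.0907  0.15  ]
barend [ 0.6643 -0.0907  0.097 ]
railL near [ 0.4982 -0.2222  0.065 ]
railR near [ 0.6465 -0.2195  0.065 ]
railL [ 0.4918 -0.0197  0.065 ]
railR [ 0.6423 -0.017   0.065 ]
110 [135, 100, 58, 52, 58, 59, 59, 55, 58, 53, 56, 58, 95, 137, 138, 139, 136, 142, 125, 87, 66, 61, 71, 96, 105, 105, 104, 102, 105, 106, 103, 104, 106, 100, 102, 107, 104, 101, 103, 104] [101, 100, 98, 100, 105, 100, 102, 101, 104, 104, 101, 91, 60, 65, 79, 111, 128, 133, 134, 132, 125, 108, 63, 57, 61, 60, 63, 62, 56, 65, 65, 62, 68, 94, 129, 136, 112, 66, 50, 58]
140 [145, 148, 143, 142, 148, 147, 150, 147, 144, 142, 145, 143, 142, 143, 144, 136, 131, 135, 139, 134, 118, 77, 55, 58, 80, 109, 104, 104, 101, 105, 103, 107, 102, 101, 105, 105, 102, 105, 103, 105] [100, 103, 104, 105, 104, 103, 104, 104, 103, 105, 94, 64, 56, 70, 111, 131, 135, 136, 133, 135, 136, 138, 134, 133, 126, 127, 132, 129, 134, 134, 137, 131, 126, 111, 86, 46, 46, 49, 60, 59]
```

Sizes agree with the given ones: the module measures 128×49, the carton 137×166, and the post is 152 mm from the hinge. The track yaw is about 0.027. Now I grasp the module and lift it.

```bash
python3 - <<'E'
from h import *
o=ori(-1.814)
manip.move_to([.5046,-.394,.13],o)
manip.servo_line([.5046,-.394,.03],rate=.1)
manip.command_gripper(.04,40)
print(manip.get_width(),manip.get_grip_force(),manip.get_contact_force())
manip.servo_line([.5046,-.394,.2],rate=.15)
print(manip.get_width(),manip.get_grip_force(),manip.get_contact_force())
manip.move_to([.568,-.098,.22],ori(.027))
print(manip.get_width(),manip.get_time(),manip.get_contact_force()); wsnap('w3.png')
E
```

```text
0.04976615581818837 42.68596708774567 [-0.62779654  1.02155705  5.64942207]
0.04972235484648643 41.74590468406677 [-0.3716315   0.09732051 -2.8462593 ]
0.050017177001158576 8.525 [ 0.06909627 -0.26018445 -3.75789224]
```

View pics/w3.png

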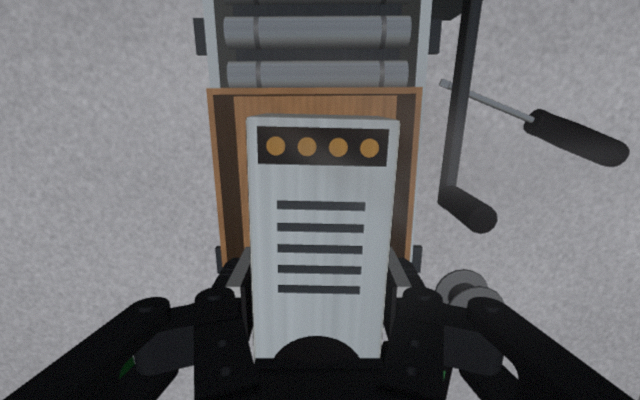

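The module is held, aligned with the carton. Its front edge is at row 121 and the carton's far rim is at row 90, spanning columns 209–420. I check both distances, then lower it.

```bash
python3 - <<'E'
from h import *
c=wsnap('w4.png')
m=[ray(c,249,119,.23),ray(c,398,122,.23)]; r=[ray(c,209,90,.108),ray(c,420,88,.108)]
print(np.round(m,4).tolist(),np.round(r,4).tolist())
cm=np.mean(m,0); cr=np.mean(r,0)
print('module centre y',cm[1]-.065,'x',cm[0],' carton y',cr[1]-.08,'x',cr[0]-.0+.027*.08)
t=np.array([.568,-.098]);dy=(cr[1]-.08)-(cm[1]-.065);print('dy',dy)
t[1]+=np.clip(dy,-.006,.006)
manip.servo_line([*t,.12],rate=.12)
manip.servo_line([*t,.089],rate=.05); print(manip.get_contact_force(),manip.get_width())
for z in(.0865,.0845,.083):
    manip.servo_line([*t,z],rate=.02); f=np.array(manip.get_contact_force()); print(z,f.round(2))
    if f[2]>0: break
manip.command_gripper(.068); manip.hold(.3)
print(manip.get_width(),manip.get_contact_force())
manip.servo_line([*t,.22],rate=.12)
wsnap('w5.png');print(manip.get_time(),t)
E
```

```text
[[0.5449, -0.0338, 0.23], [0.5923, -0.0336, 0.23]] [[0.4954, -0.0221, 0.108], [0.6326, -0.0175, 0.108]]
module centre y -0.09868748994501175 x 0.5685979106792483  carton y -0.09975057243920543 x 0.5661146051570506
dy -0.001063082494193679
[-1.91712046e-01 -1.35337839e-03 -3.66604739e+00] 0.049485418681604616
0.0865 [ 0.74  0.11 -2.83]
0.0845 [ 0.46 -0.42 -2.35]
0.083 [ 0.43  0.07 -3.25]
0.06797645970546763 [-0.01949453  0.25832425  0.38778598]
13.1167 [ 0.568      -0.09906308]
```

View pics/w5.png

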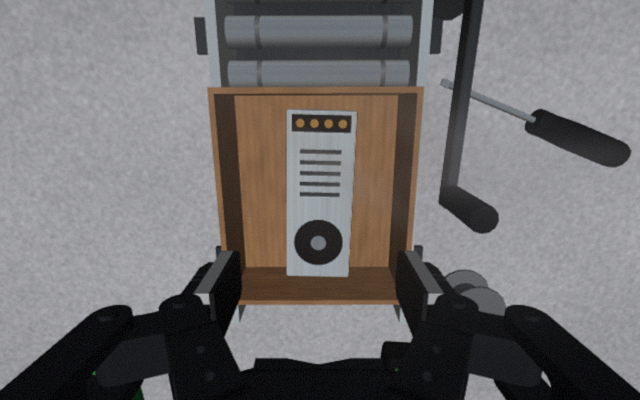

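The module lies flat in the carton and is released. It is centred at about (320,195) in the carton, with the front wall edge at row 90. Now I push from behind with the fingers, checking force near the end.

```bash
python3 - <<'E'
from h import *
o=ori(.027)
P=lambda s,z:[.565-.027*s,.029+s,z]
manip.servo_line(P(-.25,.22),o,rate=.2)
manip.command_gripper(.045)
manip.servo_line(P(-.25,.09),rate=.12)
print(manip.get_contact_force(),manip.get_time())
manip.servo_line(P(-.2,.09),rate=.04); print(manip.get_contact_force())
manip.servo_line(P(.015,.09),rate=.07); print(manip.get_contact_force())
s=.015
while s<.05:
    s+=.002; manip.servo_line(P(s,.09),rate=.03); f=np.array(manip.get_contact_force())
    if abs(f[1])>4: break
manip.hold(.3); print(s,manip.get_contact_force(),manip.get_time())
wsnap('w6.png')
E
```

```text
[ 0.15334287  0.0232547  -0.19485738] 15.4583
[ 0.49097322 -0.59288479 -0.72055383]
[ 0.80227796 -0.65763968  0.18264211]
0.04100000000000002 [ 0.40170129 -8.89804494  0.91419701] 23.6333
```

View pics/w6.png

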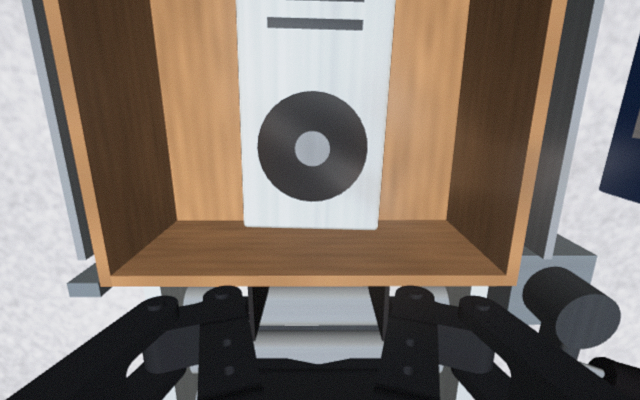

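The carton is home: the push met 9 N at the stop with the module inside (fan at (312,148)), and the rear rim is level at row 280. I back off, cage the post and swing the bar along its arc, keeping the fingertips above the carton rim.

```bash
python3 - <<'E'
from h import *
P=lambda s,z:[.565-.027*s,.029+s,z]
manip.servo_line(P(.0,.09),rate=.04); manip.servo_line(P(-.02,.25),rate=.2)
H=np.array([.6645,.0615]); Y=.027
def post(th,z,r=.155):
    v=r*np.array([-np.cos(th),-np.sin(th)]); c,s=np.cos(Y),np.sin(Y)
    return [H[0]+c*v[0]-s*v[1],H[1]+s*v[0]+c*v[1],z],ori(Y+th-np.pi/2)
ok=all(manip.solve_ik(*post(t,.136)) is not None for t in np.linspace(-.04,1.54,9)); print('ik',ok)
manip.move_to(*post(1.537,.22))
manip.servo_line(post(1.537,.136)[0],rate=.1); print('down',manip.get_contact_force())
manip.command_gripper(.025,20); print(manip.get_width(),manip.get_grip_force(),manip.get_contact_force(),manip.get_time())
for t in np.linspace(1.537,.1,12)[1:]:
    manip.servo_line(*post(t,.136),rate=.12)
    f=np.array(manip.get_contact_force()); print(round(t,2),f.round(1))
    if np.linalg.norm(f)>25: break
else:
    while t>-.06:
        t-=.015; manip.servo_line(*post(t,.136),rate=.04); f=np.array(manip.get_contact_force())
        if np.linalg.norm(f[:2])>8: break
    print('end',t,f.round(1))
print(manip.get_time()); wsnap('w7.png')
E
```

```text
ik True
down [ 0.64230893 -0.40504554  0.71506631]
0.02497052523800378 0.0 [-0.21689939  0.08509046 -0.19584848] 27.775
1.41 [0.2 0.2 0.1]
1.28 [ 0.5  0.1 -0.1]
1.15 [0.4 0.5 0.5]
1.01 [ 0.  -0.3 -0.1]
0.88 [-0.3 -0.7  0.1]
0.75 [-0.7  0.1 -0.2]
0.62 [ 0.5  0.6 -0.6]
0.49 [-0.1 -0.1  0.3]
0.36 [-0.7  0.   0.3]
0.23 [0.9 1.  0.2]
0.1 [0.8 0.5 0.5]
end -0.04999999999999999 [  0.9 -21.5   0.8]
33.7583
```

View pics/w7.png

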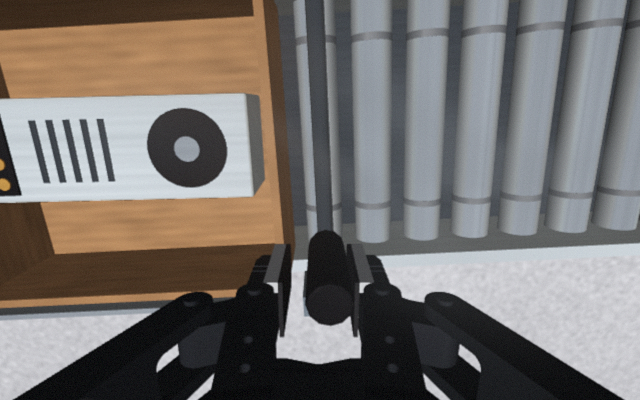

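The bar at column 320 lies straight across the track and the post sits between the pads. The push met 21 N at the shut stop. I ease off, lift away and check from above.

```bash
python3 - <<'E'
from h import *
p=np.array(manip.get_position())
manip.servo_line(p+[0,-.003,0],rate=.02); print(manip.get_contact_force(),manip.get_grip_force())
manip.servo_line(p+[0,-.003,.12],rate=.12)
manip.move_to([.45,-.25,.35],ori(-.5)); manip.hold(.5)
c=manip.camera('top'); im=np.ascontiguousarray(np.array(c['image'])[130:260,220:480,::-1])
cv2.imwrite('pics/fin.png',cv2.resize(im,None,fx=3,fy=3,interpolation=cv2.INTER_CUBIC)); print(manip.get_time())
hsv=cv2.cvtColor(np.ascontiguousarray(np.array(c['image'])[:,:,::-1]),cv2.COLOR_BGR2HSV)
print(manip.get_contact_force())
E
```

```text
[-0.56687134  0.17264956  0.9620979 ] 0.0
37.475
[-0.50586801 -1.03836132 -0.71492327]
```

View pics/fin.png

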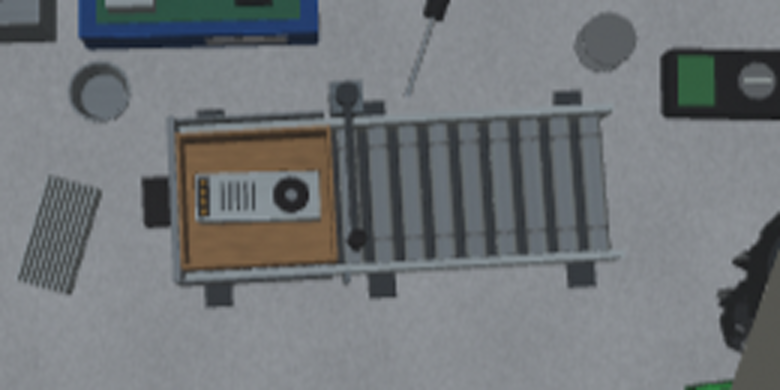

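In the final top view the carton is flush against the back stop (column 178) with the module flat inside. The bar runs straight across the track from (347,95) to (357,240), parallel to the rollers, and the bystanders are where they were.

```bash
python3 -c "
from rig import manip
print(manip.sign_off())"
```

```text
the job is handed in; nothing more can be done
None
```

I handed the job in at about 37 s of robot time: the module lies flat in the carton, the carton is home against the back stop, and the stop bar is shut. The last top view shows the bystanders where they were; the hand-in call returned no verdict.

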